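# Push the offcut through the scrap-box flap

## Robot

A 6-joint arm with a two-finger parallel gripper is mounted at the origin on the work surface. World frame = base frame: x ahead of the robot, y to its left, z up, the work surface at z = 0. Lengths are in mm, angles in rad, forces in N, time in s.
With the tool pointing down it reaches from about 350 to 875 mm from the base axis. Payload 4.2 kg.
Tool frame: the origin (TCP) lies at the very end of the fingers, on their centre line; the grasp point (between the pads) lies 19 mm behind it; z points along the fingers, y is the line along which they close (so a half turn about z gives the same grasp; the last joint's range is limited). The gripper opens to 85 mm and grips with 20 to 120 N. Pads are 22 mm wide; open, the fingers measure 114 mm over their backs; the gripper's body (76 mm by 85 mm) begins 54 mm behind the grasp point. The pads swing forward as they close: fully open they stand 13 mm farther back than shut.
Start: joints at [-1.037, 0.385, 0.008, 0, -1.194, -0.259], TCP at [169.613, -601.524, 231.312] pointing down, gripper open.
Joint ranges: [-3.14, 3.14], [-1.21, 2.06], [-1.07, 1.41], [-3.16, 2.05], [-2.99, -0.16], [-3.1, 3.1]. Speed limits (rad/s): [2.79, 2.79, 3.14, 3.14, 3.14, 3.14].

## Interface

Orientations are given as a unit quaternion [x, y, z, w].
In Python, from bench import read_state, get_image, camera_model, job_done gives the robot as it stands.
- The arm moves only by the shell command python3 -m handwheel 'ROWS'. ROWS is JSON, a list of rows, each a list of 7 numbers: the shift along the tool's x, y, z in m, then the turn, a rotation vector about the tool's x, y, z in rad, then the gripper's target within -1 to 1 (fully open at 1, half-way at 0, shut at -1). In form: [[dx, dy, dz, wx, wy, wz, jaw], ...]. A call has 1 to 10 rows; each row is the pose to reach, as a shift and turn from the pose commanded when the call began, along the tool's axes at that moment; what a row does not reach only later rows make up. A row lasts 1/8 s, in which the tool goes at most 62.5 mm and 10.7 degrees, less where a joint would pass 70% of its speed; a pose out of reach is approached as far as the arm can. A call with a gripper value outside its range is refused whole. The fingers move at their own pace and stop on an object; the grip force is fixed at half the most. Time passes only in rows, so rows that repeat a pose let the fingers close. It gives the time, the measured TCP pose, the force, the opening and the grip force at its end, in the units of the state.
- read_state(): the state, without advancing time (a new reading comes with each control period).
- get_image(name): name is "side" or "top"; returns (picture, depth): 400x640x3 uint8, blue, green, red; 400x640 float32, mm along the optical axis (not along the pixel's ray), 0 where there is no reading.
- camera_model(name): a dict with "K" (3x3 intrinsics, pixels), "rvec" (rotation vector, rad) and "tvec" (3), from world to camera coordinates, as OpenCV has them. Camera axes: x right, y down, z forward; pixel columns grow to the right and rows downward; lengths in mm; the calibration is good to about 2 mm. A picture is of the moment at which its call begins. camera_model takes no time and is no camera call.
- job_done(): hands the job in; it is judged then, once.
The state is a dict: "clock": time; "joints": joint angles; "joint_vel": joint speeds; "joint_efforts": joint torques, N m; "position": TCP position; "ee_rot": TCP orientation; "contact_force": force on the tool from outside, world axes, zero at the start; "wrist_torque": the same for the moment, N m; "gripper_width": finger opening in mm; "grasp_force": force on a finger pad.
Only numpy, scipy, OpenCV 4.12 (cv2) and the standard library are available. Lean on these libraries where they do the work, as an engineer would, in place of code of your own. Each camera call takes 0.05 s, during which the arm holds its last target. There are 200 camera calls.

## Task

Clear the sawn wood offcut off the feed shelf of the scrap box: push it with your fingertips, sliding it along the shelf and on through the hanging flap, until it drops down the slide into the box, then draw your fingers back out so that the flap swings shut. Do not pick the offcut up, and leave the paint bottle, the tape roll and the cup where they stand.

Things in the scene. Friction and masses are not known exactly. Their poses are not given: they have to be found in the camera images.
- scrap_box: Plywood bench-top scrap box, fixed, 188 mm wide and 420 mm long. Origin on the bench, midway across, straight below the closed flap. Its x axis is the feeding direction (roughly to the robot's left), y across, z up. Behind the flap (x from -4 to 251 mm) it has a clear cover, top 192 mm above the bench, plywood sides and rear; inside is a bin whose floor is 12 mm above the bench, rear end at x = 255 mm.
- shelf_front (a point): Middle of the front end of the open feed shelf, on its top face: 165 mm before the flap, 120 mm above the bench. The shelf is level, slippery polished steel, 170 mm wide between two plywood side guides (9 mm thick, 14 mm higher than the shelf). No lip at this end.
- slide_top (a point): Middle of the inner end of the feed shelf, on its top face, 4 mm past the flap. From here a slippery steel slide falls away inside the box at 40 degrees, 96 mm down over 115 mm; a wooden piece goes down it by itself.
- flap (a joint): Angle of the aluminium flap, hinged along its top edge: 0 when it hangs shut (upright), growing as its lower edge is pushed inward (box +x), at most 1.45 rad. It cannot swing outward. 164 mm wide, 54 mm long, 3 mm thick, 50 g; it falls shut by its own weight as soon as nothing holds it.
- flap_edge (a point): Middle of the flap's lower edge; 4 mm above the shelf when shut. The hinge is 58 mm above the shelf at x = 0 of the box. The flap closes a mouth 170 mm wide and 58 mm high, between the box's sides and under a steel strip whose top is 69 mm above the shelf.
- offcut: Sawn end of a brown hardwood batten, 48 x 95 x 24 mm (its own x, y, z), 65 to 110 g, lying flat on the feed shelf, more or less crosswise. Origin at its centre, half-way up.
- paint_bottle: Brown paint bottle with green cap, 44 mm across, 115 mm tall, standing on the bench beside the box. Origin at the centre of its underside. To be left alone.
- tape_roll: Roll of masking tape, 90 mm across, 25 mm high, lying flat on the bench beside the box. Origin at the centre of its underside. To be left alone.
- water_cup: Plastic cup, 72 mm across, 90 mm tall, standing on the bench beside the box. Origin at the centre of its underside. To be left alone.

How it is judged:
By the outcome, as a careful person would: the job done as asked, in the order asked, and still so for the second after the job is handed in, with the robot touching nothing.
It also fails if it takes over 35 s, if anything falls off the work surface, if the arm or the gripper's body presses on something with over 40 N, if the wrist force passes 120 N, or if a joint passes its speed limit or range.

## Working session

There is one attempt and no reset: what is moved stays moved. The work goes in short steps, Python scripts to look and compute and a shell command to move; the robot and the scene stay as the last step left them, time stands still between calls to the robot, and variables do not carry over. Pictures are saved under pics/ and viewed, at most 10 in all, crops included, and the job is handed in when it is done.

```bash
mkdir -p pics; python3 - <<'E'
from bench import *
import cv2,numpy as np
s=read_state();print({k:np.round(v,3).tolist() for k,v in s.items()})
for n in("side","top"):
    im,d=get_image(n);cv2.imwrite(f"pics/{n}0.png",im);np.savez(f"pics/{n}0.npz",im=im,d=d)
    m=camera_model(n);print(n,np.round(m["K"],1).tolist(),np.round(-cv2.Rodrigues(np.array(m["rvec"]))[0].T@np.array(m["tvec"]).ravel()))
E
```

```text
{'clock': 0.0, 'joints': [-1.037, 0.386, 0.007, -0.0, -1.194, -0.259], 'joint_vel': [-0.0, -0.002, 0.0, 0.001, -0.001, -0.0], 'joint_efforts': [-0.0, -39.228, 18.84, 4.186, -0.005, 0.0], 'position': [169.459, -600.99, 230.235], 'ee_rot': [-0.137, 0.991, 0.001, -0.0], 'contact_force': [0.364, 0.942, -0.525], 'wrist_torque': [0.055, -0.023, 0.023], 'grasp_force': 0.0, 'gripper_width': 85.221}
side [[382.3, 0.0, 314.5], [0.0, 382.3, 199.1], [0.0, 0.0, 1.0]] [215. 405. 532.]
top [[406.0, 0.0, 314.9], [0.0, 406.0, 200.4], [0.0, 0.0, 1.0]] [509.  56. 933.]
```

View pics/side0.png

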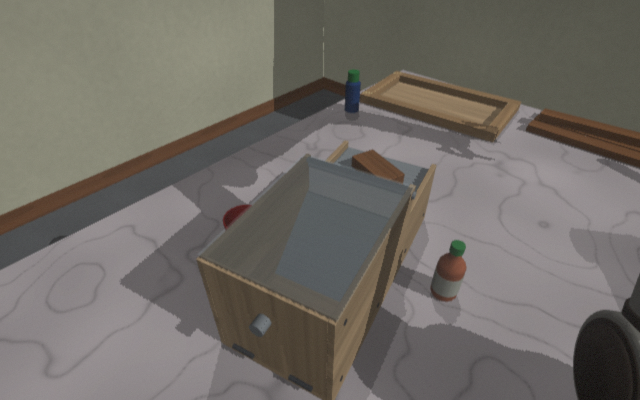

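View pics/top0.png

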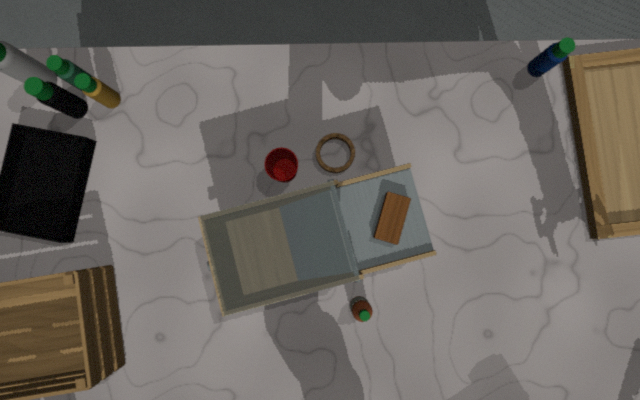

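The side view shows the box with the offcut behind it on the shelf at about (377,165). In the top view the offcut is near (393,218) and the shelf corners are at (410,166) and (434,252). The flap line runs from (338,183) to (359,273). The cup is at (281,165), the tape at (335,152) and the bottle at (362,310).

```bash
cat > h.py <<'E'
import cv2,numpy as np
from bench import *
def ray(n,px,z):
    m=camera_model(n);R=cv2.Rodrigues(np.array(m["rvec"],float))[0];t=np.array(m["tvec"],float).ravel()
    p=cv2.undistortPoints(np.array([[px]],float),np.array(m["K"]),None).ravel()
    C=-R.T@t;d=R.T@np.array([*p,1.]);return C+d*(z-C[2])/d[2]
def proj(n,P):
    m=camera_model(n);return cv2.projectPoints(np.array(P,float).reshape(-1,3),np.array(m["rvec"],float),np.array(m["tvec"],float),np.array(m["K"]),None)[0].reshape(-1,2)
def brown(im,roi):
    h=cv2.cvtColor(im,cv2.COLOR_BGR2HSV);m=cv2.inRange(h,(4,120,50),(16,255,255))
    k=np.zeros_like(m);x0,y0,x1,y1=roi;k[y0:y1,x0:x1]=m[y0:y1,x0:x1]
    c=cv2.findContours(k,cv2.RETR_EXTERNAL,cv2.CHAIN_APPROX_NONE)[0]
    return max(c,key=cv2.contourArea) if c else None
E
python3 - <<'E'
from h import *
im=np.load("pics/top0.npz")["im"]
c=brown(im,(360,180,425,255));r=cv2.minAreaRect(c);print(r)
b=np.array([ray("top",p,144)[:2] for p in cv2.boxPoints(r)]);print("offcut",b.round(1).tolist(),b.mean(0).round(1),[np.linalg.norm(b[i]-b[i-1]).round(1) for i in range(4)])
# plywood mask of guides
h=cv2.cvtColor(im,cv2.COLOR_BGR2HSV)
big=cv2.resize(im[140:330,190:450],None,fx=3,fy=3,interpolation=cv2.INTER_CUBIC);cv2.imwrite("pics/crop0.png",big)
E
```

```text
((391.867919921875, 217.46224975585938), (24.450176239013672, 47.9388313293457), 15.94539737701416)
offcut [[492.1, -50.6], [581.2, -78.2], [567.5, -123.6], [478.6, -95.6]] [529.9 -87. ] [np.float64(47.0), np.float64(93.4), np.float64(47.4), np.float64(93.2)]
```

View pics/crop0.png

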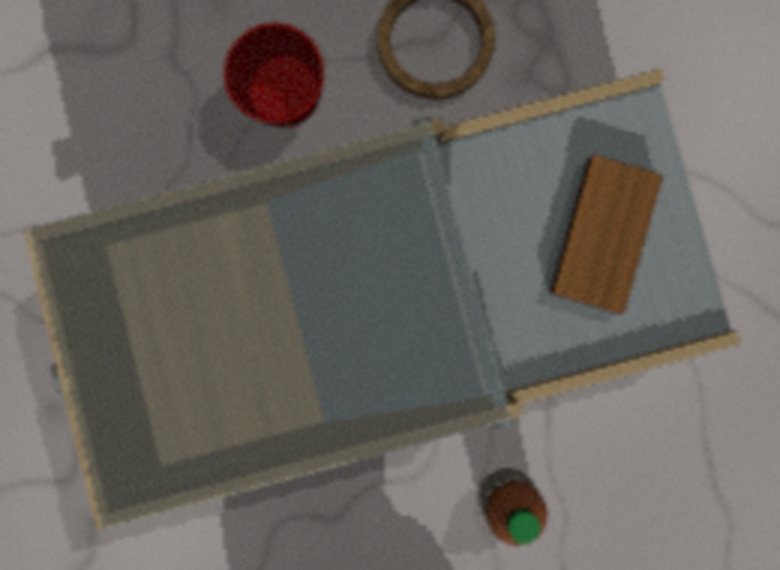

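The crop shows the guides' front ends at crop px (662,71) and (738,344) and the rear corners of the cover at (27,233) and (102,525). The offcut lies crosswise, turned about 30° relative to the flap line.

```bash
python3 - <<'E'
from h import *
f=lambda x,y,z:ray("top",(190+x/3-.33,140+y/3-.33),z)[:2]
A,B=f(662,71,134),f(738,344,134);C,D=f(27,233,192),f(102,525,192)
print(A,B,np.linalg.norm(A-B),C,D,np.linalg.norm(C-D))
F=(A+B)/2;R=(C+D)/2;u=R-F;print(np.linalg.norm(u),"(expect 420)",np.arctan2(u[1],u[0]),np.arctan2(*( (A-B)[::-1]))+np.pi/2,np.arctan2(*((C-D)[::-1]))+np.pi/2)
a=np.arctan2(u[1],u[0]);u/=np.linalg.norm(u);v=np.array([-u[1],u[0]]);
O=((F+165*u)+(R-255*u))/2;print("origin",O,"yaw",a)
b=np.array([[492.1,-50.6],[581.2,-78.2],[567.5,-123.6],[478.6,-95.6]])
print("offcut in box",((b-O)@np.c_[u,v]).round(1).tolist(),((b.mean(0)-O)@np.c_[u,v]).round(1))
for n,p,z in(("bottle",(190+525/3,140+526/3),115),("tape",(335,152.5),25),("cup",(281.5,165),90)):
    w=ray("top",p,z)[:2];print(n,w.round(),((w-O)@np.c_[u,v]).round())
s=read_state();from scipy.spatial.transform import Rotation as Q
print(Q.from_quat(s["ee_rot"]).as_matrix().round(3).tolist())
E
```

```text
[ 636.72583156 -128.0930278 ] [ 456.98840382 -172.23575656] 185.0786952440807 [533.05841    274.63926093] [357.53438812 228.1887412 ] 181.56633234785633
414.2219036849753 (expect 420) 1.8185061450803301 1.8116254343053682 1.8295048112843408
origin [507.11005309   6.99836283] yaw 1.8185061450803301
offcut in box [[-52.2, 28.7], [-100.8, -50.9], [-141.4, -26.5], [-92.5, 52.8]] [-96.7   1. ]
bottle [338. -34.] [  2. 174.]
tape [681.  16.] [ -34. -171.]
cup [644. 131.] [  87. -163.]
[[-0.963, -0.271, -0.001], [-0.271, 0.963, 0.002], [0.0, 0.002, -1.0]]
```

```bash
cat >> h.py <<'E'
from scipy.spatial.transform import Rotation as Q
YAW=1.817;O=np.array([507.,7.,0.]);u=np.array([np.cos(YAW),np.sin(YAW),0]);v=np.array([-u[1],u[0],0]);k=np.array([0,0,1.])
def target(th,s): # th rad below horizontal
    z=np.cos(th)*u-np.sin(th)*k;y=s*v;return Q.from_matrix(np.c_[np.cross(y,z),y,z])
def world(b): return O+b[0]*u+b[1]*v+b[2]*k
def box(p): p=np.array(p)-O;return np.array([p@u,p@v,p@k])
def plan(b,th,s):
    st=read_state();R=Q.from_quat(st["ee_rot"]);d=R.inv().apply(world(b)-np.array(st["position"]))
    return (d/1000).round(4),(R.inv()*target(th,s)).as_rotvec().round(3)
def show():
    st=read_state();print("t",round(st["clock"],2),"box",box(st["position"]).round(1),"F",np.round(st["contact_force"],1),"w",round(st["gripper_width"],1),"j",np.round(st["joints"],2))
E
python3 - <<'E'
from h import *
for s in(1,-1): print(s,plan((-260,-3,230),np.radians(45),s))
show()
E
```

```text
1 (array([-0.4854,  0.2337,  0.0007]), array([-0.601, -0.619, -1.456]))
-1 (array([-0.4854,  0.2337,  0.0007]), array([-0.623,  0.606,  1.509]))
t 0.1 box [-507.4  475.5  230.3] F [ 0.  -0.4  0.4] w 85.4 j [-1.04  0.39  0.01 -0.   -1.19 -0.26]
```

```bash
python3 -m handwheel '[[-0.05,0.025,0,-0.06,-0.06,-0.15,0],[-0.1,0.05,0,-0.12,-0.12,-0.3,0],[-0.15,0.07,0,-0.18,-0.19,-0.44,0],[-0.2,0.095,0,-0.24,-0.25,-0.58,0],[-0.25,0.12,0,-0.3,-0.31,-0.73,0],[-0.3,0.145,0,-0.36,-0.37,-0.87,0],[-0.35,0.17,0,-0.42,-0.43,-1.02,0],[-0.4,0.19,0,-0.48,-0.5,-1.16,0],[-0.45,0.215,0,-0.54,-0.56,-1.31,0],[-0.485,0.234,0,-0.6,-0.62,-1.456,0]]'
python3 -c "
from h import *
show();print(plan((-215,-3,130),np.radians(45),1))
for n in('side','top'):cv2.imwrite(f'pics/{n}1.png',get_image(n)[0])"
```

```text
clock: 1.35
position: [574.1, -243.0, 230.6]
ee_rot: [0.73, -0.566, -0.302, -0.236]
contact_force: [0.1, -1.5, 0.8]
gripper_width: 42.7
grasp_force: 0.0
t 1.35 box [-258.9   -4.2  230.6] F [ 0.1 -1.5  0.8] w 42.7 j [-0.45  0.68  0.52 -0.61 -1.91  0.64]
(array([0.0402, 0.0013, 0.1021]), array([0.001, 0.001, 0.006]))
```

```bash
python3 -m handwheel '[[0.012,0.001,0.026,0,0,0,0],[0.023,0.001,0.06,0,0,0.003,0],[0.023,0.001,0.09,0,0,0.006,0],[0.023,0.001,0.12,0,0,0.006,0],[0.023,0.001,0.12,0,0,0.006,0],[0.023,0.001,0.12,0,0,0.006,0]]'
python3 - <<'E'
from h import *
show();print(plan((-190,-3,130),np.radians(45),1))
ims=[]
for n in('side','top'):
    im=get_image(n)[0];P=box(read_state()["position"]);p=proj(n,[world(P),world((-165,0,120)),world((0,0,120)),world((-165,85,120)),world((-165,-85,120))])
    for q in p: cv2.circle(im,tuple(int(round(x)) for x in q),1,(0,0,255),-1)
    c=im[110:230,290:480] if n=='side' else im[150:290,320:510];ims.append(cv2.resize(c,(760,int(c.shape[0]*4)),interpolation=cv2.INTER_CUBIC)[:,:])
a=np.vstack(ims);cv2.imwrite("pics/c2.png",cv2.resize(a,None,fx=.57,fy=.57,interpolation=cv2.INTER_AREA))
E
```

```text
clock: 2.2
position: [555.7, -179.7, 130.7]
ee_rot: [0.727, -0.571, -0.3, -0.234]
contact_force: [0.6, -0.6, 1.3]
gripper_width: 42.9
grasp_force: 0.0
t 2.2 box [-192.9   -1.8  130.7] F [ 0.6 -0.6  1.3] w 42.9 j [-0.38  0.69  0.26 -0.61 -1.66  0.73]
(array([-0.0016, -0.0012,  0.0026]), array([-0.002, -0.004, -0.005]))
```

View pics/c2.png

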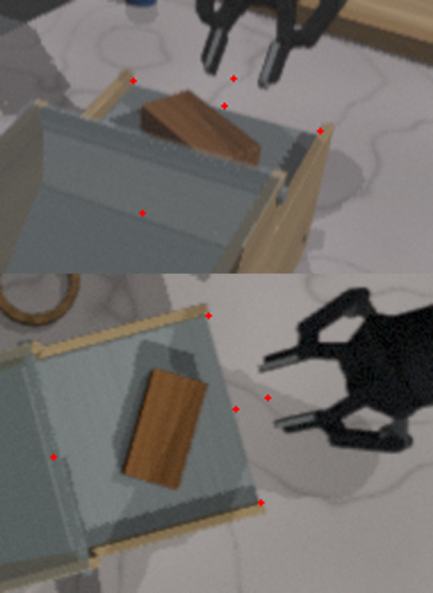

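The lower crop (top view) shows the fingers straddling the shelf's centre line in front of it, with tips at (262,366) and (277,424). The upper crop (side view) shows the tips just above shelf level. The projected frame marks sit on the shelf, so I'll start the push.

```bash
python3 -m handwheel '[[-0.006,-0.001,0.008,0,0,0,0],[-0.012,-0.001,0.016,0,0,-0.003,0],[-0.02,-0.001,0.022,0,0,-0.005,0],[-0.027,-0.001,0.029,0,0,-0.005,0],[-0.033,-0.001,0.035,0,0,-0.005,0],[-0.038,-0.001,0.04,0,0,-0.005,0],[-0.043,-0.001,0.045,0,0,-0.005,0],[-0.048,-0.001,0.05,0,0,-0.005,0],[-0.053,-0.001,0.055,0,0,-0.005,0],[-0.053,-0.001,0.055,0,0,-0.005,0]]'
cat > look.py <<'E'
from h import *
import sys
show()
ims=[]
for n in('side','top'):
    im=get_image(n)[0]
    if n=='top':
        c=brown(im,(330,170,430,262))
        if c is not None:
            r=cv2.minAreaRect(c);b=np.array([ray("top",p,144) for p in cv2.boxPoints(r)]);print("offcut box",[box(q)[:2].round().tolist() for q in b],cv2.contourArea(c))
    c=im[110:230,290:480] if n=='side' else im[150:290,320:510];ims.append(cv2.resize(c,None,fx=2.28,fy=2.28,interpolation=cv2.INTER_CUBIC))
cv2.imwrite(f"pics/{sys.argv[1]}.png",np.vstack(ims))
E
python3 look.py c3
```

```text
clock: 3.55
position: [537.9, -103.6, 128.5]
ee_rot: [0.729, -0.568, -0.301, -0.235]
contact_force: [0.9, 0.2, -0.0]
gripper_width: 42.9
grasp_force: 0.0
t 3.55 box [-114.8   -3.   128.5] F [ 0.9  0.2 -0. ] w 42.9 j [-0.29  0.61  0.13 -0.65 -1.56  0.71]
offcut box [[-62.0, -39.0], [-107.0, -27.0], [-82.0, 62.0], [-37.0, 50.0]] 1083.5
```

View pics/c3.png

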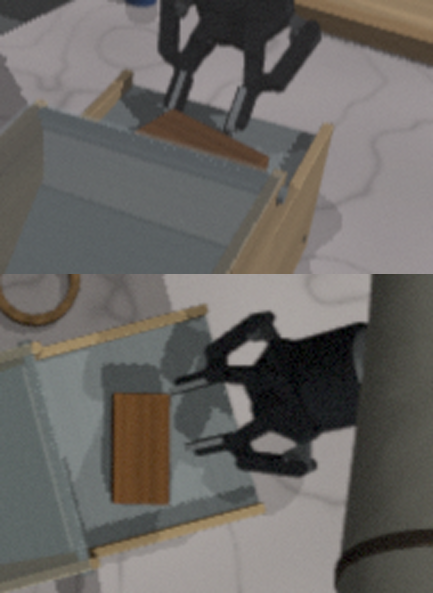

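The offcut has turned to about 15° and slid slightly towards +y, with its centre at about (-72, 11) in the box frame. The far finger holds its rear corner. I'll back off a touch, shift 11 mm sideways to centre on it, and push on.

```bash
python3 -m handwheel '[[0.005,0,-0.005,0,0,0,0],[0.005,0.006,-0.005,0,0,0,0],[0.005,0.011,-0.005,0,0,0,0],[0,0.011,0,0,0,0,0],[-0.004,0.011,0.004,0,0,0,0],[-0.009,0.011,0.009,0,0,0,0],[-0.014,0.011,0.014,0,0,0,0],[-0.019,0.011,0.019,0,0,0,0],[-0.024,0.011,0.024,0,0,0,0],[-0.024,0.011,0.024,0,0,0,0]]'
python3 look.py c4
```

```text
clock: 4.9
position: [519.0, -73.3, 128.5]
ee_rot: [0.729, -0.568, -0.301, -0.235]
contact_force: [-0.2, 0.0, -0.2]
gripper_width: 42.9
grasp_force: 0.0
t 4.9 box [-80.9   7.9 128.5] F [-0.2  0.  -0.2] w 42.9 j [-0.25  0.57  0.05 -0.67 -1.51  0.7 ]
offcut box [[-27.0, -28.0], [-74.0, -28.0], [-74.0, 65.0], [-27.0, 65.0]] 1090.0
```

Square now: x from -74 to -27, y from -28 to 65. I'll shift 10 mm more to be centred on it, then push through the flap.

```bash
python3 -m handwheel '[[0.004,0,-0.004,0,0,0,0],[0.004,0.006,-0.004,0,0,0,0],[0.004,0.010,-0.004,0,0,0,0],[0,0.010,0,0,0,0,0],[-0.005,0.010,0.005,0,0,0,0],[-0.010,0.010,0.010,0,0,0,0],[-0.015,0.010,0.015,0,0,0,0],[-0.020,0.010,0.020,0,0,0,0],[-0.025,0.010,0.025,0,0,0,0],[-0.025,0.010,0.025,0,0,0,0]]'
python3 look.py c5
```

```text
clock: 6.25
position: [500.8, -41.4, 128.5]
ee_rot: [0.729, -0.568, -0.301, -0.235]
contact_force: [0.6, 0.2, -0.2]
gripper_width: 42.7
grasp_force: 0.0
t 6.25 box [-45.5  17.8 128.5] F [ 0.6  0.2 -0.2] w 42.7 j [-0.21  0.53 -0.02 -0.69 -1.46  0.7 ]
offcut box [[-7.0, -29.0], [-39.0, -29.0], [-39.0, 64.0], [-7.0, 64.0]] 717.5
```

View pics/c5.png

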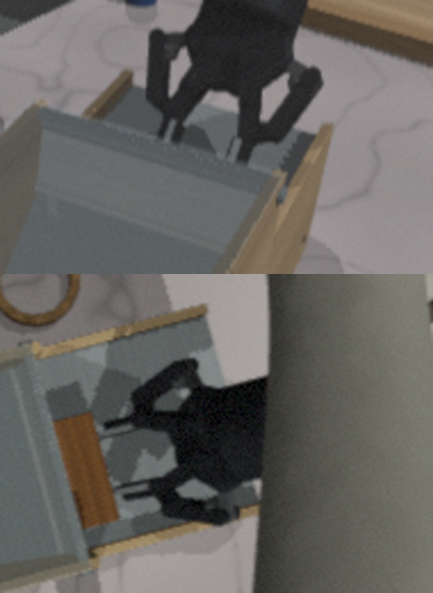

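The offcut is square against the flap, at crop px (85,470), and the fingers are behind it. I'll keep pushing.

```bash
python3 -m handwheel '[[-0.004,0,0.004,0,0,0,0],[-0.008,0,0.008,0,0,0,0],[-0.012,0,0.012,0,0,0,0],[-0.016,0,0.016,0,0,0,0],[-0.020,0,0.020,0,0,0,0],[-0.024,0,0.024,0,0,0,0],[-0.028,0,0.028,0,0,0,0],[-0.032,0,0.032,0,0,0,0],[-0.032,0,0.032,0,0,0,0]]'
python3 look.py c6
```

```text
clock: 7.48
position: [489.9, 2.2, 128.3]
ee_rot: [0.729, -0.569, -0.301, -0.235]
contact_force: [0.6, 0.2, -0.2]
gripper_width: 42.6
grasp_force: 0.0
t 7.47 box [ -0.4  17.8 128.3] F [ 0.6  0.2 -0.2] w 42.6 j [-0.15  0.5  -0.08 -0.72 -1.41  0.67]
offcut box [[-16.0, -117.0], [-22.0, -115.0], [-21.0, -113.0], [-15.0, -115.0]] 1.0
```

View pics/c6.png

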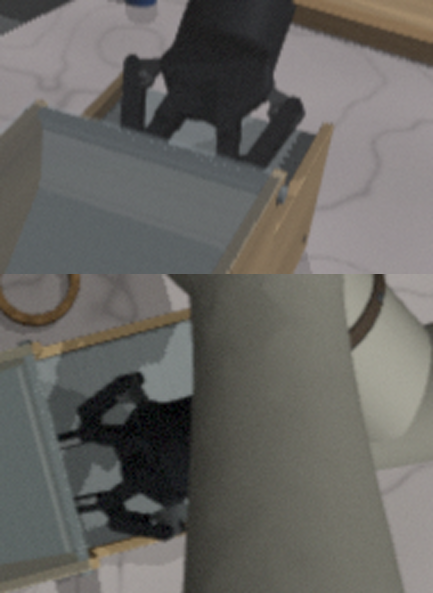

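The shelf is empty and the fingertips are in the mouth. Next I'll check whether the offcut has reached the bin.

```bash
python3 - <<'E'
from h import *
a=get_image('side')[0][140:400,190:450];b=get_image('top')[0][150:330,190:450]
cv2.imwrite("pics/c7.png",cv2.resize(np.vstack([a,b]),None,fx=1.35,fy=1.35,interpolation=cv2.INTER_CUBIC))
E
```

```text
(no output)
```

View pics/c7.png

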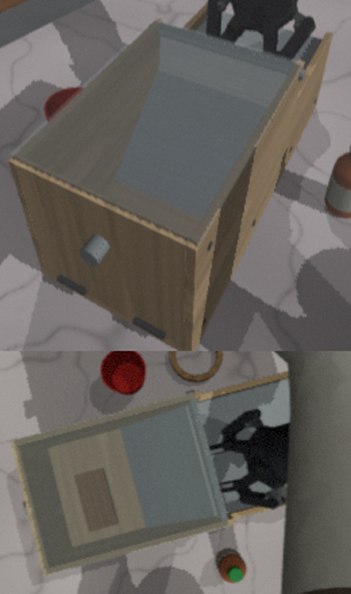

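In the top view the offcut lies flat on the bin floor at crop px (97,500), and the cup, tape and bottle are undisturbed. I'll draw the fingers straight back out.

```bash
python3 -m handwheel '[[0.008,0,-0.008,0,0,0,0],[0.02,0,-0.02,0,0,0,0],[0.037,0,-0.037,0,0,0,0],[0.055,0,-0.055,0,0,0,0],[0.073,0,-0.073,0,0,0,0],[0.092,0,-0.092,0,0,0,0],[0.112,0,-0.112,0,0,0,0],[0.132,0,-0.132,0,0,0,0],[0.15,0,-0.15,0,0,0,0],[0.165,0,-0.165,0,0,0,0]]'
python3 -m handwheel '[[-0.01,0,-0.02,0,0,0,0],[-0.02,0,-0.06,0,0,0,0],[-0.02,0,-0.1,0,0,0,0],[-0.02,0,-0.1,0,0,0,0],[-0.02,0,-0.1,0,0,0,0],[-0.02,0,-0.1,0,0,0,0],[-0.02,0,-0.1,0,0,0,0],[-0.02,0,-0.1,0,0,0,0]]'
python3 - <<'E'
from h import *
show()
a=get_image('side')[0][60:320,200:500];b=get_image('top')[0][120:330,190:490]
cv2.imwrite("pics/c8.png",cv2.resize(np.vstack([a,b]),None,fx=1.27,fy=1.27,interpolation=cv2.INTER_CUBIC))
E
```

```text
clock: 8.93
position: [546.6, -227.3, 128.1]
ee_rot: [0.728, -0.569, -0.301, -0.235]
contact_force: [-0.5, 0.7, -0.3]
gripper_width: 42.7
grasp_force: 0.0
clock: 9.93
position: [560.2, -278.9, 213.4]
ee_rot: [0.729, -0.569, -0.301, -0.235]
contact_force: [0.4, -0.2, 0.6]
gripper_width: 42.7
grasp_force: 0.0
t 9.93 box [-290.2   18.1  213.4] F [ 0.4 -0.2  0.6] w 42.7 j [-0.5   0.71  0.53 -0.59 -1.92  0.69]
```

View pics/c8.png

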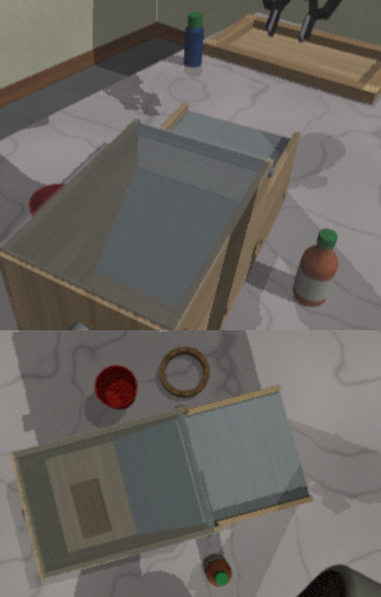

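The shelf is empty and the offcut lies in the bin at lower-crop px (90,508). The flap hangs shut, the bystanders are in place and the gripper is well clear.

```bash
python3 -c "
from bench import *
print(job_done())"
```

```text
the job is handed in; nothing more can be done
None
```

The offcut was pushed along the shelf and through the flap into the bin, the fingers were drawn back out and the flap appears shut in the last picture, the bottle, tape and cup look undisturbed, and the job was handed in at about 10 s.

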